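Clamp the square housing in the crank vise

ROBOT

A 7-joint arm with a two-finger parallel gripper is mounted at the origin on the work surface. World frame = base frame: x ahead of the robot, y to its left, z up, the work surface at z = 0. Lengths are in m, angles in rad, forces in N, time in s.
With the tool pointing down it reaches from about 0.35 to 0.775 m from the base axis. Payload 3.1 kg.
Tool frame: the origin (TCP) lies on the front face of the gripper's body, between the roots of the fingers; the fingertips stand 73 mm ahead of it and the grasp point (between the pads) lies 54 mm ahead of it; z points along the fingers, y is the line along which they close (so a half turn about z gives the same grasp; the last joint's range is limited). The gripper opens to 85 mm and grips with 20 to 120 N. Pads are 22 mm wide; open, the fingers measure 114 mm over their backs; the gripper's body (76 mm by 85 mm) begins 54 mm behind the grasp point. The pads swing forward as they close: fully open they stand 13 mm farther back than shut.
Start: joints at [-1.39, 0.311, 0.014, 1.512, -0.004, 1.319, -0.027], TCP at [0.121, 0.536, 0.304] pointing down, gripper open.
Joint ranges: [-2.7, 2.7], [-0.3, 1.91], [-1.27, 1.3], [0.12, 2.57], [-1.44, 4.58], [0.2, 2.03], [-3.05, 3.05]. Speed limits (rad/s): [2.79, 2.79, 3.14, 3.14, 3.14, 3.14, 3.14].

INTERFACE

Orientations are given as a unit quaternion [w, x, y, z].
In Python, from cell import * gives the robot as it stands.
- The arm moves only by the shell command python3 -m crank 'ROWS' [OPENING]. ROWS is a JSON object of lists of equal length, an entry for each row: "linear": the shift along the tool's x, y, z as a fraction of full scale, a list of three; "delta_rot": the turn, a rotation vector about the tool's x, y, z as a fraction of full scale, a list of three. In form: {"linear": [[dx, dy, dz], ...], "delta_rot": [[rx, ry, rz], ...]}. A call has 1 to 8 rows; each row is the pose to reach, as a shift and turn from the pose commanded when the call began, along the tool's axes at that moment; what a row does not reach only later rows make up. Full scale, the value 1, is 0.4 m for a shift and 1.5 rad for a turn. A row lasts 1/12 s, in which the tool goes at most 41.7 mm and 7.16 degrees, less where a joint would pass 70% of its speed; a pose out of reach is approached as far as the arm can. A call with a number of a shift or a turn outside -1 to 1 is refused whole. A call with a gripper value outside its range is refused whole. OPENING is the closure, from -1 (fully open) to 1 (shut), set as the call begins (- or left out, the last holds). The fingers move at their own pace and stop on an object; the grip force is fixed at half the most. Time passes only in rows, so rows that repeat a pose let the fingers close. It gives the time, the measured TCP pose, the force, the opening and the grip force at its end, in the units of the state.
- get_obs(): the state, without advancing time (a new reading comes with each control period).
- camera(name): name is "scene" or "top" or "wrist"; returns the picture (384x512x3 uint8, red, green, blue); there is no depth.
- camera_params(name): a dict with "camera_matrix" (3x3 intrinsics, pixels), "T" (4x4, takes a point from camera to world coordinates). Camera axes: x right, y up, looking along -z (the intrinsics and any distortion apply to the point x, -y, -z); pixel columns grow to the right and rows downward; lengths in m; the calibration is good to about 2 mm. A picture is of the moment at which its call begins: read the wrist's pose just before it. camera_params takes no time and is no camera call; for the wrist camera it gives the pose at the moment of the call.
- job_done(): hands the job in; it is judged then, once.
The state is a dict: "clock": time; "q": joint angles; "dq": joint speeds; "joint_efforts": joint torques, N m; "position": TCP position; "orientation": TCP orientation; "contact_force": force on the tool from outside, world axes, zero at the start; "moment": the same for the moment, N m; "grip_width": finger opening in m; "grip_force": force on a finger pad.
Only numpy, scipy, OpenCV 4.12 (cv2) and the standard library are available. Lean on these libraries where they do the work, as an engineer would, in place of code of your own. Each camera call takes 0.05 s, during which the arm holds its last target. There are 200 camera calls.

TASK

Stand the small square aluminium housing upright on the bed of the crank vise, in the gap between the moving jaw and the back stop, square to the jaws, and let go of it. Then take the black grip of the crank and wind it clockwise in one continuous go, without letting go on the way, until the jaw has pushed the housing against the back stop and holds it snugly; its walls are thin, so stop by feel and do not over-tighten. Let go of the crank and leave the other things on the bench alone.

Things in the scene. Friction and masses are not known exactly. Their poses are not given: they have to be found in the camera images.
- housing: Workpiece: thin-walled open-topped square-cornered aluminium box, 36 mm along its own x, 44 mm along its own y, 50 mm tall, walls 3 mm, 80 to 170 g. Starts upright on the bench left of the vise. Origin at the centre of its underside, z up. In the vise its own y (44 mm) must lie along the vise's y, either way round; the 36 mm way is left free for fingers.
- vise: Low bench vise, bolted down (place, yaw vary). Origin on the bench, z up; y runs along it from crank head to back stop, x across. Bed 80 mm wide (x), top 30 mm above the bench, y -110 to 150 mm. Crank head: 86 x 94 mm block, 88 mm tall, centred at y = -150 mm. Jaw and stop: 60 mm wide (x), tops up to 82 mm above the bench.
- load_place (a point): Middle of the open gap, on top of the bed (30 mm above the bench), 36 mm along y from the vise's origin; axes as the vise's. Set the housing's underside here, within 12 mm; the gap is at least 90 mm at the start. The back stop's face stands somewhere from y = 85 to 105 mm of the vise: set by hand, fixed, not measured, so feel for it.
- pad: Front plate of the moving jaw, 60 mm wide (x), 8 mm thick, 44 mm tall. Origin at the bottom middle of the face that touches the work; axes as the vise's; it travels to the vise's +y as the crank turns. It sits on springs: 10 N per mm, up to 8 mm back into the jaw. 8 to 60 N on the housing is right (aim at 20 to 30 N); more bends it.
- crank (a joint): Crank angle (rad), grows clockwise seen from above and moves the jaw to the stop, 44 mm a turn. Starts at 0 to 2.4; at 0 the arm points along the vise's +x and the pad's face is at y = -30 mm. 1.2 to 2.2 turns are needed. Drag about 0.2 N m (3.6 N at the grip while moving, less when paused), plus 1.3 N at the grip per 10 N of clamping. Stays where left.
- crank_axis (a point): Point on the vertical axis of the crank, 152 mm above the bench, at the mid-height of the grip; 150 mm from the vise's origin towards its -y. Axes as the vise's.
- crank_grip (a point): Middle of the crank's black upright grip: 25 mm diameter, 56 mm tall (122 to 178 mm above the bench), 55 mm from the crank's axis. It spins freely about its own upright axis, so a hand can hold it without turning while it goes round. The crank arm below it ends 120 mm above the bench.
- tube: Bystander: round aluminium tube, 42 mm diameter, 50 mm tall, upright near the housing. Origin at the centre of its underside.
- low_tray: Bystander: low square aluminium tray 50 x 50 x 22 mm, near the housing. Origin at the centre of its underside.
- screwdriver: Bystander: screwdriver lying beyond the vise.
- wrench: Bystander: wrench lying to the right of the crank, nearer the robot.
- spray: Bystander: spray can, 52 mm diameter, 150 mm tall, to the right beyond the crank.
- cup: Bystander: steel cup, 64 mm diameter, 85 mm tall, to the right of the crank.
Not all that is in view belongs to the job. Leave any turquoise look-alike of the housing alone.

How it is judged:
By the outcome, as a careful person would: the job done as asked, in the order asked, and still so for the second after the job is handed in, with the robot touching nothing.
It also fails if it takes over 72 s, if anything falls off the work surface, if the arm or the gripper's body presses on something with over 40 N, if the wrist force passes 120 N, or if a joint passes its speed limit or range.

## Working session

There is one attempt and no reset: what is moved stays moved. The work goes in short steps, Python scripts to look and compute and a shell command to move; the robot and the scene stay as the last step left them, time stands still between calls to the robot, and variables do not carry over. Pictures are saved under pics/ and viewed, at most 10 in all, crops included, and the job is handed in when it is done.

```bash
ls; mkdir -p pics
python3 - <<'E'
from cell import *
import cv2,numpy as np
print(get_obs())
for n in ("scene","top"):
    cv2.imwrite(f"pics/{n}0.png",camera(n)[:,:,::-1]); p=camera_params(n); print(n,np.round(p["camera_matrix"],1).tolist(),np.round(p["T"],3).tolist())
a=np.vstack([cv2.imread("pics/scene0.png"),cv2.imread("pics/top0.png")])
E
```

```text
pics
{'clock': 0.0, 'q': array([-1.38966432,  0.31172576,  0.01397693,  1.51306892, -0.00439399,
        1.31919914, -0.02720788]), 'dq': array([ 0.00066165, -0.00081903, -0.00109097, -0.00013717, -0.00106125,
        0.00066732, -0.00148495]), 'joint_efforts': array([-5.74219985e-05, -3.79913163e+01,  1.46225025e-01, -2.30590850e+01,
        1.22549143e-02,  1.37772347e-02,  2.36292522e-05]), 'position': array([0.12139739, 0.5358573 , 0.302816  ]), 'orientation': array([-8.29012912e-05,  1.11143475e-01,  9.93803664e-01, -1.18234733e-03]), 'contact_force': array([-0.6837559 , -0.5559955 , -0.63852787]), 'moment': array([-0.0038716 ,  0.06649519,  0.00118596]), 'grip_force': 0.0, 'grip_width': 0.08529942609405715}
scene [[354.9, 0.0, 256.6], [0.0, 354.9, 198.7], [0.0, 0.0, 1.0]] [[-0.464, -0.748, 0.474, 1.061], [0.886, -0.387, 0.257, 0.28], [-0.009, 0.539, 0.842, 0.929], [0.0, 0.0, 0.0, 1.0]]
top [[482.4, 0.0, 252.6], [0.0, 482.4, 189.1], [0.0, 0.0, 1.0]] [[0.019, 0.989, -0.145, 0.413], [-1.0, 0.02, 0.008, 0.038], [0.011, 0.145, 0.989, 1.396], [0.0, 0.0, 0.0, 1.0]]
```

View pics/top0.png

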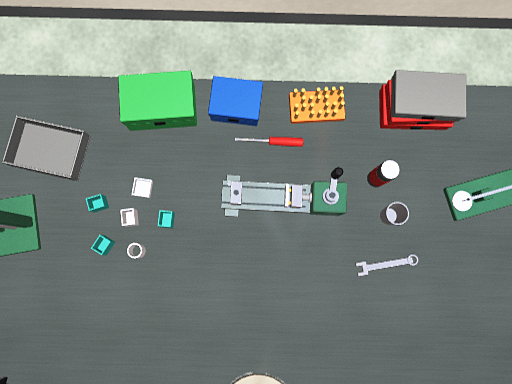

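View pics/scene0.png

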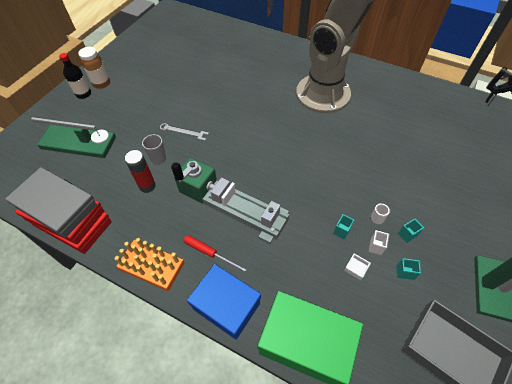

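Candidates in the top view are the white squares (128,217) and (142,187), the round tube (136,250), and the turquoise boxes (96,203), (165,219) and (102,244). The housing should be the white open square at (128,217): the one at (142,187) is larger and lower, so that's the tray. The crank hub is near (331,197) and its grip near (337,173).

```bash
cat > h.py <<'E'
from cell import *
import cv2,numpy as np
from scipy.spatial.transform import Rotation as R
def ray(n,uv,z,P=None):
    p=P or camera_params(n);K=p["camera_matrix"];T=p["T"]
    d=np.linalg.solve(K,np.array([uv[0],uv[1],1.]));d=T[:3,:3]@np.array([d[0],-d[1],-d[2]]);o=T[:3,3]
    return (o+d*(z-o[2])/d[2])
def white(im,lo=150):
    h=cv2.cvtColor(im,cv2.COLOR_RGB2HSV);return ((h[...,1]<60)&(h[...,2]>lo)).astype(np.uint8)
def rel(target,q=None):
    "tool-axes shift (fraction) from measured pose to a target TCP position"
    o=get_obs();w,x,y,z=o["orientation"];r=R.from_quat([x,y,z,w]);return r.inv().apply(np.array(target)-o["position"])/0.4
E
python3 - <<'E'
from h import *
im=cv2.imread("pics/top0.png")[:,:,::-1].copy()
n,l,s,c=cv2.connectedComponentsWithStats(white(im))
for i in range(1,n):
    if s[i,4]>40 and s[i,1]>150: print(s[i].tolist(),np.round(c[i],1),np.round(ray("top",c[i],.05),3))
for nm,uv,z in [("hub",(331,197),.12),("grip top",(337,173),.178),("grip bot",(333,182),.122)]: print(nm,ray("top",uv,z).round(3))
# green head block
h=cv2.cvtColor(im,cv2.COLOR_RGB2HSV); m=((h[...,0]>50)&(h[...,0]<85)&(h[...,1]>100)).astype(np.uint8)
m[:, :290]=0; m[:,365:]=0; m[:150]=0; m[230:]=0
ct=max(cv2.findContours(m,0,2)[0],key=cv2.contourArea);r=cv2.minAreaRect(ct);print(r)
big=cv2.hconcat([cv2.resize(im[165:265,80:180],(400,400),interpolation=2),cv2.resize(im[150:250,210:360],(400,267),interpolation=2)[:267] if 0 else cv2.resize(im[150:250,215:315],(400,400),interpolation=2)])
a=cv2.resize(im[180:265,80:180],None,fx=4,fy=4,interpolation=2);b=cv2.resize(im[160:230,215:355],None,fx=4,fy=4,interpolation=2)
o=np.zeros((600,800,3),np.uint8);o[:300,:400]=a[:300];o[310:590,:560]=b;cv2.imwrite("pics/c1.png",o[:,:,::-1])
E
```

```text
[381, 160, 19, 19, 279] [389.9 169. ] [ 0.677 -0.363  0.05 ]
[221, 175, 91, 42, 2281] [263.6 196. ] [ 0.592 -0.004  0.05 ]
[131, 177, 22, 21, 354] [141.6 187.1] [0.611 0.34  0.05 ]
[323, 178, 16, 27, 233] [331.3 192.3] [ 0.607 -0.195  0.05 ]
[452, 185, 60, 26, 464] [470.8 197.9] [ 0.599 -0.59   0.05 ]
[386, 201, 23, 24, 205] [394.7 213.4] [ 0.551 -0.374  0.05 ]
[120, 208, 18, 18, 268] [128.8 216.6] [0.527 0.371 0.05 ]
[127, 242, 19, 17, 145] [135.2 250.2] [0.434 0.348 0.05 ]
[356, 254, 62, 22, 439] [385.4 264.1] [ 0.409 -0.344  0.05 ]
[234, 375, 48, 9, 300] [257.5 379.8] [0.098 0.004 0.05 ]
hub [ 0.584 -0.182  0.12 ]
grip top [ 0.639 -0.188  0.178]
grip bot [ 0.625 -0.188  0.122]
((329.4902648925781, 197.15565490722656), (33.31000900268555, 30.191091537475586), 3.5763344764709473)
```

View pics/c1.png

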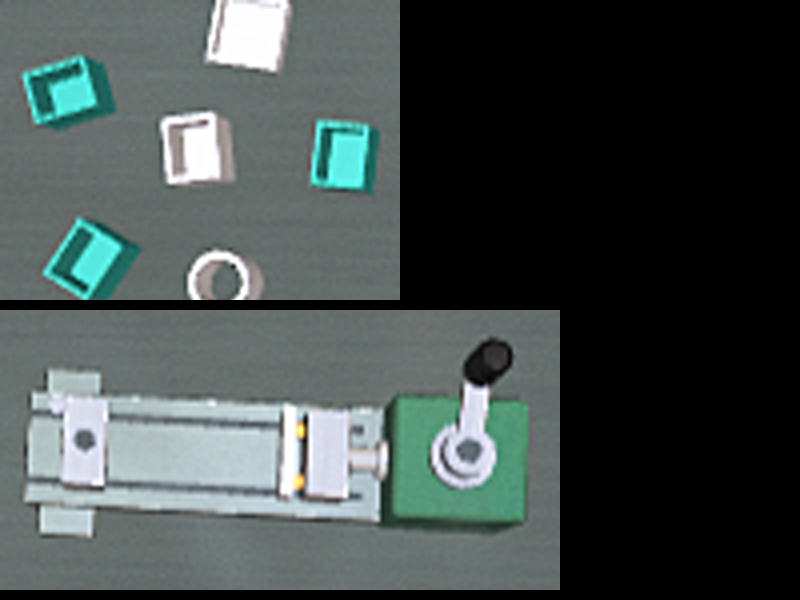

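Top-left of the crop is the open white square box at crop (192,148), its long side up-down in the image, so I confirm this as the housing. The bed is tilted about 3° and the crank points roughly up-image.

Run:
```python
from h import *
f=lambda X,Y,z:ray("top",(215+X/4,160+(Y-310)/4),z).round(4)
g=lambda X,Y,z:ray("top",(80+X/4,180+Y/4),z).round(4)
print("housing",[g(*p,.05)[:2].tolist() for p in((162,118),(214,112),(218,183),(167,186))])
for n,p in dict(bedUL=(32,394,.03),bedUR=(383,409,.03),bedLL=(25,500,.03),bedLR=(380,521,.03),padT=(297,405,.074),padB=(290,496,.074),stopT=(107,398,.082),stopB=(103,487,.082),hUL=(397,396,.088),hUR=(527,402,.088),hLR=(524,522,.088),hLL=(392,516,.088),hub=(463,455,.11),dot=(468,450,.13),gripT=(493,356,.178)).items(): print(n,f(*p)[:2])
o=get_obs();P=camera_params("wrist");print(np.round(P["T"],3),P["camera_matrix"].round(0).tolist())
print(rel([.527,.371,.26]),rel([.5,.371,.26]))
```

```text
housing [[0.5463, 0.3951], [0.5513, 0.3591], [0.5017, 0.3536], [0.499, 0.3888]]
bedUL [0.6362 0.1121]
bedUR [ 0.6305 -0.1399]
bedLL [0.5597 0.115 ]
bedLR [ 0.5498 -0.1378]
padT [ 0.6251 -0.0744]
padB [ 0.5614 -0.07  ]
stopT [0.626  0.0575]
stopB [0.5642 0.0589]
hUL [ 0.6305 -0.1419]
hUR [ 0.6282 -0.2315]
hLR [ 0.5453 -0.2287]
hLL [ 0.5476 -0.1386]
hub [ 0.5875 -0.1834]
dot [ 0.5882 -0.1833]
gripT [ 0.6429 -0.1914]
[[ 0.221 -0.936 -0.275  0.052]
 [ 0.975  0.212  0.064  0.552]
 [-0.002 -0.282  0.959  0.372]
 [ 0.     0.     0.     1.   ]] [[270.0, 0.0, 253.0], [0.0, 270.0, 188.0], [0.0, 0.0, 1.0]]
[-1.07997528 -0.17791049  0.10782466] [-1.01414277 -0.19282124  0.10784773]
```

```bash
python3 -m crank '{"linear":[[-0.1,-0.02,0.01],[-0.2,-0.04,0.02],[-0.3,-0.06,0.03],[-0.4,-0.08,0.04],[-0.5,-0.1,0.05],[-0.6,-0.12,0.06],[-0.7,-0.14,0.07],[-0.8,-0.16,0.08]],"delta_rot":[[0,0,-0.03],[0,0,-0.06],[0,0,-0.09],[0,0,-0.12],[0,0,-0.15],[0,0,-0.18],[0,0,-0.21],[0,0,-0.23]]}' -1
python3 - <<'E'
from h import *
print(rel([.525,.374,.22])); print(get_obs()["q"].round(2))
im=camera("wrist");cv2.imwrite("pics/w1.png",im[:,:,::-1])
E
```

```text
clock: 0.77
position: [0.4208, 0.402, 0.2713]
orientation: [-0.0, -0.062, 0.998, -0.0]
contact_force: [0.6, 1.1, -0.5]
grip_width: 0.0852
grip_force: 0.0
[-0.24988405 -0.10175856  0.12805286]
[-0.88  0.4   0.12  1.48 -0.05  1.27  0.94]
```

```bash
python3 -m crank '{"linear":[[-0.06,-0.025,0.03],[-0.12,-0.05,0.06],[-0.18,-0.075,0.09],[-0.25,-0.1,0.12],[-0.25,-0.102,0.128],[-0.25,-0.102,0.128],[-0.25,-0.102,0.128]],"delta_rot":[[0,0,0],[0,0,0],[0,0,0],[0,0,0],[0,0,0],[0,0,0],[0,0,0]]}' -1
python3 - <<'E'
from h import *
o=get_obs();P=camera_params("wrist");im=camera("wrist");cv2.imwrite("pics/w2.png",im[:,:,::-1])
print(o["position"])
n,l,s,c=cv2.connectedComponentsWithStats(white(im,140))
for i in range(1,n):
    if s[i,4]>400: print(s[i].tolist(),ray("wrist",c[i],.05,P).round(3))
E
```

```text
clock: 1.4
position: [0.5227, 0.3754, 0.2199]
orientation: [-0.001, -0.061, 0.998, -0.0]
contact_force: [-0.2, 0.1, 0.2]
grip_width: 0.0855
grip_force: 0.0
[0.52268104 0.37538537 0.21992877]
[210, 57, 50, 54, 747] [0.434 0.349 0.05 ]
[229, 160, 42, 57, 1971] [0.522 0.373 0.05 ]
[190, 232, 54, 50, 1554] [0.594 0.348 0.05 ]
[387, 339, 56, 45, 1567] [0.708 0.582 0.05 ]
```

View pics/w2.png

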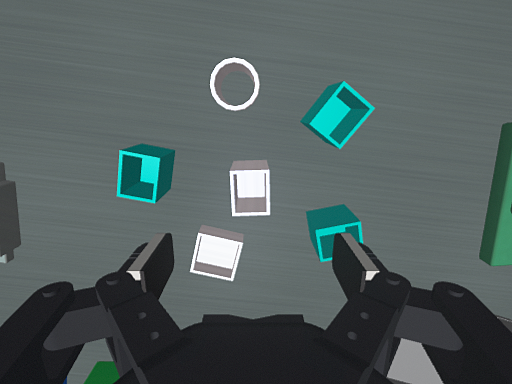

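The housing rim is centred near (251,190), nearly square to the fingers. The turquoise box at (335,235) is the closest neighbour to a finger.

Run:
```python
from h import *
P=camera_params("wrist");im=cv2.imread("pics/w2.png")[:,:,::-1]
pts=[(230.5,168),(267.5,165),(270.5,214),(232.5,216)]
w=[ray("wrist",p,.05,P)[:2] for p in pts];print(np.round(w,4).tolist());c=np.mean(w,0)
v=(w[0]+w[1]-w[2]-w[3]);print(c,np.degrees(np.arctan2(-v[1],-v[0])),np.linalg.norm(v)/2)
h=cv2.cvtColor(np.ascontiguousarray(im),cv2.COLOR_RGB2HSV);m=((h[...,0]>80)&(h[...,0]<100)&(h[...,1]>120)).astype(np.uint8)
for k in cv2.findContours(m,0,2)[0]:
    if cv2.contourArea(k)>300:
        q=np.array([ray("wrist",p[0],.05,P)[:2] for p in k]);print("turq",q.min(0).round(3),q.max(0).round(3))
o=get_obs();r=R.from_quat(np.r_[o["orientation"][1:],o["orientation"][0]]).as_matrix();print(r.round(3));print(rel([*c,.084]))
```

```text
[[0.5054, 0.3542], [0.4985, 0.3871], [0.5452, 0.3965], [0.5517, 0.3608]]
[0.52518725 0.37463026] 9.782242216209978 0.047177118478399345
turq [0.527 0.43 ] [0.589 0.491]
turq [0.493 0.251] [0.548 0.303]
turq [0.42 0.41] [0.475 0.47 ]
[[-0.992 -0.124 -0.001]
 [-0.124  0.992  0.001]
 [ 0.001  0.001 -1.   ]]
[-0.00708623 -0.00547235  0.34192457]
```

```bash
python3 -m crank '{"linear":[[-0.007,-0.005,0.05],[-0.007,-0.005,0.1],[-0.007,-0.005,0.15],[-0.007,-0.005,0.21],[-0.007,-0.005,0.27],[-0.007,-0.005,0.33],[-0.007,-0.005,0.342],[-0.007,-0.005,0.342]],"delta_rot":[[0,0,-0.016],[0,0,-0.016],[0,0,-0.016],[0,0,-0.016],[0,0,-0.016],[0,0,-0.016],[0,0,-0.016],[0,0,-0.016]]}' -0.4
python3 -m crank '{"linear":[[0,0,0],[0,0,0],[0,0,0],[0,0,0],[0,0,0],[0,0,0]],"delta_rot":[[0,0,0],[0,0,0],[0,0,0],[0,0,0],[0,0,0],[0,0,0]]}' 1
```

```text
clock: 2.12
position: [0.5243, 0.374, 0.0827]
orientation: [-0.002, -0.074, 0.997, -0.001]
contact_force: [0.7, -0.0, -0.1]
grip_width: 0.0593
grip_force: 0.0
clock: 2.62
position: [0.528, 0.3745, 0.0867]
orientation: [0.002, -0.073, 0.997, 0.001]
contact_force: [0.1, -0.3, 6.8]
grip_width: 0.0352
grip_force: 60.4
```

```bash
python3 -m crank '{"linear":[[0,0,-0.04],[0,0,-0.1],[0,0,-0.18],[0,0,-0.26],[0,-0.03,-0.32],[0,-0.09,-0.36],[0,-0.16,-0.36],[-0.01,-0.23,-0.36]],"delta_rot":[[0,0,0],[0,0,0],[0,0,0.04],[0,0,0.1],[0,0,0.16],[0,0,0.22],[0,0,0.28],[0,0,0.34]]}'
python3 - <<'E'
from h import *
print(rel([.5935,0,.23]));o=get_obs();t=R.from_quat(np.r_[o["orientation"][1:],o["orientation"][0]]).as_matrix()
print(np.degrees(np.arctan2(t[1,1],t[0,1])),t[:,2],o["q"].round(2),o["grip_width"])
E
```

```text
clock: 3.28
position: [0.544, 0.2831, 0.23]
orientation: [0.001, 0.182, 0.983, 0.001]
contact_force: [1.1, -1.0, -2.3]
grip_width: 0.0353
grip_force: 60.0
[-0.36872187 -0.61664916 -0.00136103]
69.04002922042335 [ 0.00251158  0.0024799  -0.99999377] [-0.69  0.49  0.27  1.45 -0.14  1.21  0.8 ] 0.03533981629496014
```

```bash
python3 -m crank '{"linear":[[-0.03,-0.06,0],[-0.07,-0.12,0],[-0.11,-0.18,0],[-0.15,-0.25,0],[-0.19,-0.32,0],[-0.23,-0.39,0],[-0.27,-0.46,0],[-0.31,-0.52,0]],"delta_rot":[[0,0,0.07],[0,0,0.14],[0,0,0.21],[0,0,0.28],[0,0,0.35],[0,0,0.42],[0,0,0.49],[0,0,0.56]]}'
python3 - <<'E'
from h import *
print(rel([.5935,0,.23]));o=get_obs();t=R.from_quat(np.r_[o["orientation"][1:],o["orientation"][0]]).as_matrix()
a=np.degrees(np.arctan2(t[1,1],t[0,1]));print(a,np.radians(a+1.7)/1.5,t[:,2],o["q"].round(2),o["grip_width"])
E
```

```text
clock: 3.95
position: [0.5856, 0.042, 0.2282]
orientation: [0.0, 0.569, 0.822, -0.0]
contact_force: [-0.2, -0.4, -2.1]
grip_width: 0.0351
grip_force: 60.0
[-0.10513543 -0.01842474 -0.00446988]
20.655682949134803 0.26012018266290554 [-1.16035516e-04 -1.90954431e-04 -9.99999975e-01] [-0.46  0.47  0.52  1.54 -0.24  1.2   0.46] 0.035081454293989574
```

```bash
python3 -m crank '{"linear":[[-0.04,-0.007,0],[-0.08,-0.014,0],[-0.105,-0.018,-0.004],[-0.105,-0.018,-0.004],[-0.105,-0.018,-0.004],[-0.105,-0.018,-0.004]],"delta_rot":[[0,0,0.07],[0,0,0.14],[0,0,0.21],[0,0,0.26],[0,0,0.26],[0,0,0.26]]}'
python3 - <<'E'
from h import *
o=get_obs();t=R.from_quat(np.r_[o["orientation"][1:],o["orientation"][0]]).as_matrix()
print(rel([.5935,0,.23]),np.degrees(np.arctan2(t[1,1],t[0,1])))
for n in("wrist","top"): cv2.imwrite(f"pics/{n}3.png",camera(n)[:,:,::-1])
E
```

```text
clock: 4.45
position: [0.5941, 0.0031, 0.2294]
orientation: [-0.0, 0.714, 0.7, 0.0]
contact_force: [-0.0, 0.0, -1.4]
grip_width: 0.0354
grip_force: 60.0
[-0.00775932 -0.00143668 -0.00151646] -1.1870405072946846
```

View pics/wrist3.png

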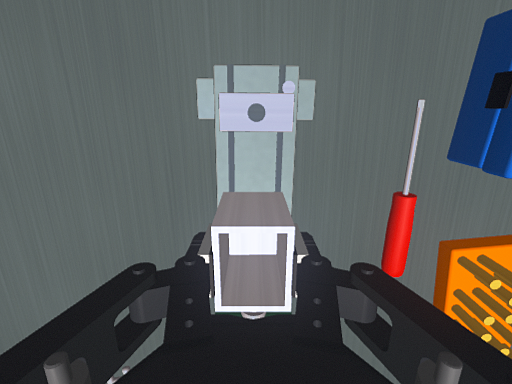

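The held housing is centred at col 252 above the bed (edges at cols 214 to 298), and the stop's front edge at row 131 runs level. It looks square.

Run:
```python
from h import *
P=camera_params("wrist")
im=cv2.imread("pics/wrist3.png");g=cv2.cvtColor(im,cv2.COLOR_BGR2GRAY).astype(float)
for r in (75,145,160,175,185):
    d=np.abs(np.gradient(cv2.GaussianBlur(g,(1,5),0)[r]));a=205+d[205:225].argmax();b=288+d[288:312].argmax()
    A=ray("wrist",(a,r),.03,P);B=ray("wrist",(b,r),.03,P);print(r,a,b,A[:2].round(4),B[:2].round(4),((A+B)/2)[:2].round(4))
print("stop front top",ray("wrist",(219,131),.082,P).round(4),ray("wrist",(293,131),.082,P).round(4))
o=get_obs();print(o["position"])
print("rim",[ray("wrist",p,.2294-.0867+.05,P)[:2].round(4).tolist() for p in((211,228),(292,228),(295,310),(211,312))])
```

```text
75 214 298 [0.5609 0.1059] [0.6384 0.1044] [0.5996 0.1052]
145 216 294 [0.559  0.0416] [0.6362 0.0401] [0.5976 0.0408]
160 216 293 [0.5581 0.0266] [0.6355 0.0251] [0.5968 0.0258]
175 216 293 [0.5572 0.0111] [0.6359 0.0096] [0.5965 0.0103]
185 217 292 [5.576e-01 5.000e-04] [ 0.6351 -0.001 ] [ 5.963e-01 -3.000e-04]
stop front top [0.5692 0.0591 0.082 ] [0.6274 0.0579 0.082 ]
[0.59414204 0.00371876 0.22935797]
rim [[0.5773, 0.0269], [0.6118, 0.0262], [0.6141, -0.0159], [0.5745, -0.0162]]
```

```bash
python3 -m crank '{"linear":[[0.003,0.003,0.04],[0.006,0.003,0.08],[0.006,0.003,0.12],[0.006,0.003,0.16],[0.006,0.003,0.2],[0.006,0.003,0.235],[0.006,0.003,0.26],[0.006,0.003,0.26]],"delta_rot":[[0,0,0.006],[0,0,0.006],[0,0,0.006],[0,0,0.006],[0,0,0.006],[0,0,0.006],[0,0,0.006],[0,0,0.006]]}'
python3 -m crank '{"linear":[[0,0,0.004],[0,0,0.008],[0,0,0.012],[0,0,0.014],[0,0,0.016],[0,0,0.016]],"delta_rot":[[0,0,0],[0,0,0],[0,0,0],[0,0,0],[0,0,0],[0,0,0]]}'
```

```text
clock: 5.22
position: [0.5939, 0.006, 0.123]
orientation: [-0.002, 0.718, 0.696, -0.002]
contact_force: [-0.4, -0.0, -1.3]
grip_width: 0.0353
grip_force: 60.1
clock: 5.72
position: [0.5957, 0.005, 0.1193]
orientation: [0.0, 0.718, 0.696, 0.0]
contact_force: [-0.2, -0.7, -1.5]
grip_width: 0.0355
grip_force: 60.1
```

```bash
python3 -m crank '{"linear":[[-0.006,0,0],[-0.012,0,0],[-0.012,0,0.003],[-0.012,0,0.005],[-0.012,0,0.007],[-0.012,0,0.007]],"delta_rot":[[0,0,0],[0,0,0],[0,0,0],[0,0,0],[0,0,0],[0,0,0]]}'
```

```text
clock: 6.22
position: [0.5954, -0.0001, 0.1167]
orientation: [0.0, 0.718, 0.696, -0.0]
contact_force: [-1.3, -0.5, 2.2]
grip_width: 0.0353
grip_force: 60.5
```

```bash
python3 -m crank '{"linear":[[0,0,0],[0,0,0],[0,0,0],[0,0,0],[0,0,0]],"delta_rot":[[0,0,0],[0,0,0],[0,0,0],[0,0,0],[0,0,0]]}' -0.4
python3 -m crank '{"linear":[[0,0,-0.03],[0,0,-0.08],[0,0,-0.15],[0,0,-0.22],[0,0,-0.29],[0,0,-0.36],[0,0,-0.39],[0,0,-0.39]],"delta_rot":[[0,0,0],[0,0,0],[0,0,0],[0,0,0],[0,0,0],[0,0,0],[0,0,0],[0,0,0]]}' -0.4
python3 - <<'E'
from h import *
print(get_obs()["position"],get_obs()["q"].round(2));P=camera_params("wrist");print(P["T"].round(4).tolist())
for n in("wrist","top"): cv2.imwrite(f"pics/{n}4.png",camera(n)[:,:,::-1])
print("rel grip",rel([.6429,-.191,.29]))
E
```

```text
clock: 6.63
position: [0.5955, 0.0003, 0.1163]
orientation: [0.0, 0.718, 0.696, 0.0]
contact_force: [-0.4, 0.7, 0.1]
grip_width: 0.06
grip_force: 0.0
clock: 7.3
position: [0.5974, -0.0005, 0.2775]
orientation: [0.003, 0.718, 0.696, 0.003]
contact_force: [0.8, -0.3, -0.5]
grip_width: 0.0597
grip_force: 0.0
[ 5.97441081e-01 -4.95741914e-04  2.77469698e-01] [-0.45  0.46  0.63  1.44 -0.28  1.31  0.16]
[[0.9994, 0.0336, 0.0001, 0.5995], [-0.0323, 0.959, 0.2816, 0.0713], [0.0093, -0.2814, 0.9595, 0.3466], [0.0, 0.0, 0.0, 1.0]]
rel grip [-0.47379912  0.13409066 -0.04298773]
```

View pics/wrist4.png

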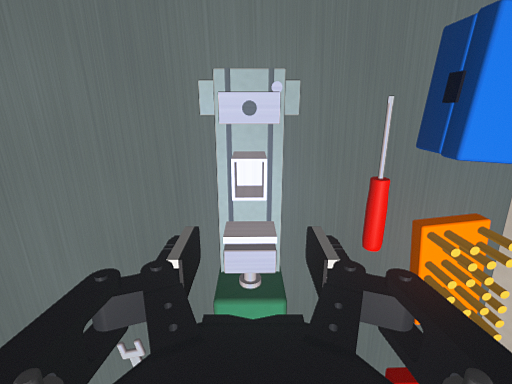

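The housing stands square in the gap at (249,177), with the pad at row 225 behind it. Now I move to the crank grip.

```bash
python3 -m crank '{"linear":[[-0.03,0.02,-0.02],[-0.09,0.05,-0.04],[-0.15,0.08,-0.05],[-0.2,0.12,-0.05],[-0.23,0.13,-0.05],[-0.24,0.134,-0.05],[-0.24,0.134,-0.05]],"delta_rot":[[0,0,0],[0,0,0],[0,0,0],[0,0,0],[0,0,0],[0,0,0],[0,0,0]]}' -0.4
python3 - <<'E'
from h import *
print("rel grip",rel([.6429,-.191,.29]))
P=camera_params("wrist");import pickle;pickle.dump(P,open("P5.pkl","wb"))
cv2.imwrite("pics/wrist5.png",camera("wrist")[:,:,::-1])
E
```

```text
clock: 7.98
position: [0.645, -0.0986, 0.2906]
orientation: [-0.001, 0.719, 0.695, -0.001]
contact_force: [-0.6, -0.2, 0.7]
grip_width: 0.0598
grip_force: 0.0
rel grip [-0.23114203  0.00264506  0.00144384]
```

View pics/wrist5.png

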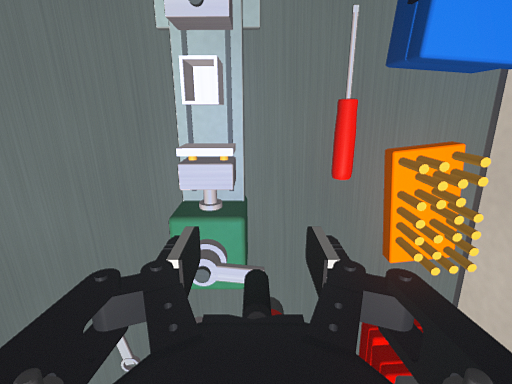

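The grip is at col 257, its lower end at row 270, with the arm running from the hub at (203,272).

Run:
```python
from h import *
import pickle
P=pickle.load(open("P5.pkl","rb"))
print("near edge bottom",ray("wrist",(257,270),.122,P),"hub",ray("wrist",(203,273),.12,P),"axis col at mid",ray("wrist",(257.5,295),.15,P))
im=cv2.imread("pics/top0.png");g=im.max(2);m=(g[160:190,325:350]<45).astype(np.uint8)
ys,xs=np.nonzero(m);print(xs.min()+325,xs.max()+325,ys.min()+160,ys.max()+160,xs.mean()+325,ys.mean()+160)
print(ray("top",(xs.mean()+325,ys.mean()+160),.150))
```

```text
near edge bottom [ 0.6463341  -0.18299696  0.122     ] hub [ 0.59116979 -0.18603201  0.12      ] axis col at mid [ 0.6462258 -0.1908001  0.15     ]
331 342 168 178 335.8695652173913 173.3768115942029
[ 0.64304254 -0.19032897  0.15      ]
```

```bash
python3 -m crank '{"linear":[[-0.06,0,0],[-0.13,0,0],[-0.19,0,0],[-0.234,0,0.01],[-0.234,0,0.06],[-0.234,0,0.12],[-0.234,0,0.18],[-0.234,0,0.211]],"delta_rot":[[0,0,0],[0,0,0],[0,0,0],[0,0,0],[0,0,0],[0,0,0],[0,0,0],[0,0,0]]}' -0.4
python3 - <<'E'
from h import *
print(rel([.644,-.192,.206]));o=get_obs();t=R.from_quat(np.r_[o["orientation"][1:],o["orientation"][0]]).as_matrix();print(t.round(3))
E
```

```text
clock: 8.7
position: [0.6417, -0.1874, 0.2044]
orientation: [-0.003, 0.717, 0.697, -0.0]
contact_force: [-0.5, 0.0, -0.7]
grip_width: 0.0598
grip_force: 0.0
[-0.01138292  0.00611289 -0.00420249]
[[ 0.029  1.    -0.005]
 [ 1.    -0.029  0.004]
 [ 0.004 -0.005 -1.   ]]
```

Still settling. I'll hold, then close on the grip.

```bash
python3 -m crank '{"linear":[[0,0,0],[0,0,0],[0,0,0]],"delta_rot":[[0,0,0],[0,0,0],[0,0,0]]}' -0.4; python3 -m crank '{"linear":[[0,0,0],[0,0,0],[0,0,0],[0,0,0],[0,0,0],[0,0,0],[0,0,0]],"delta_rot":[[0,0,0],[0,0,0],[0,0,0],[0,0,0],[0,0,0],[0,0,0],[0,0,0]]}' 1
python3 -c "
from cell import *
o=get_obs();print(o['position'],o['contact_force'],o['q'].round(2))"
```

```text
clock: 8.95
position: [0.6438, -0.1905, 0.2096]
orientation: [0.001, 0.718, 0.696, 0.001]
contact_force: [0.5, 0.1, 0.7]
grip_width: 0.0597
grip_force: 0.0
clock: 9.53
position: [0.6443, -0.1914, 0.2096]
orientation: [0.002, 0.718, 0.696, 0.001]
contact_force: [2.8, -0.7, 5.9]
grip_width: 0.0236
grip_force: 58.9
[ 0.64429517 -0.19139155  0.20964708] [ 2.83791517 -0.68544913  5.9164529 ] [-0.09  0.68  0.61  1.3  -0.38  1.28  0.49]
```

Run:
```python
import numpy as np
for s in (5,95,185,275):
    p=np.radians(s+11.25*np.arange(1,9));a=np.radians(s)
    print(s,[[round(float(-.1375*(np.sin(t)-np.sin(a))),3),round(float(.1375*(np.cos(t)-np.cos(a))),3),0] for t in p])
```

```text
5 [[-0.026, -0.005, 0], [-0.052, -0.015, 0], [-0.074, -0.03, 0], [-0.093, -0.049, 0], [-0.109, -0.071, 0], [-0.119, -0.096, 0], [-0.125, -0.122, 0], [-0.125, -0.149, 0]]
95 [[0.005, -0.026, 0], [0.015, -0.052, 0], [0.03, -0.074, 0], [0.049, -0.093, 0], [0.071, -0.109, 0], [0.096, -0.119, 0], [0.122, -0.125, 0], [0.149, -0.125, 0]]
185 [[0.026, 0.005, 0], [0.052, 0.015, 0], [0.074, 0.03, 0], [0.093, 0.049, 0], [0.109, 0.071, 0], [0.119, 0.096, 0], [0.125, 0.122, 0], [0.125, 0.149, 0]]
275 [[-0.005, 0.026, 0], [-0.015, 0.052, 0], [-0.03, 0.074, 0], [-0.049, 0.093, 0], [-0.071, 0.109, 0], [-0.096, 0.119, 0], [-0.122, 0.125, 0], [-0.149, 0.125, 0]]
```

```bash
python3 -m crank '{"linear":[[-0.026,-0.005,0],[-0.052,-0.015,0],[-0.074,-0.03,0],[-0.093,-0.049,0],[-0.109,-0.071,0],[-0.119,-0.096,0],[-0.125,-0.122,0],[-0.125,-0.149,0]],"delta_rot":[[0,0,0],[0,0,0],[0,0,0],[0,0,0],[0,0,0],[0,0,0],[0,0,0],[0,0,0]]}'
python3 -c "
from h import *
c=np.array([.5893,-.1848]);o=get_obs();d=o['position'][:2]-c;print(np.hypot(*d),np.degrees(np.arctan2(-d[1],d[0]))-1.8,o['contact_force'],o['grip_width'],o['q'].round(2))"
```

```text
clock: 10.2
position: [0.5835, -0.2385, 0.2096]
orientation: [0.002, 0.718, 0.696, 0.002]
contact_force: [5.0, 1.5, 6.0]
grip_width: 0.0239
grip_force: 59.1
0.05405263728259324 94.31346730788027 [5.01670482 1.48610601 6.03926196] 0.023852044246544694 [-0.04  0.59  0.63  1.44 -0.36  1.22  0.6 ]
```

Tracking well. I continue through the next half turn.

```bash
python3 -m crank '{"linear":[[0.005,-0.026,0],[0.015,-0.052,0],[0.03,-0.074,0],[0.049,-0.093,0],[0.071,-0.109,0],[0.096,-0.119,0],[0.122,-0.125,0],[0.149,-0.125,0]],"delta_rot":[[0,0,0],[0,0,0],[0,0,0],[0,0,0],[0,0,0],[0,0,0],[0,0,0],[0,0,0]]}'
python3 -m crank '{"linear":[[0.026,0.005,0],[0.052,0.015,0],[0.074,0.03,0],[0.093,0.049,0],[0.109,0.071,0],[0.119,0.096,0],[0.125,0.122,0],[0.125,0.149,0]],"delta_rot":[[0,0,0],[0,0,0],[0,0,0],[0,0,0],[0,0,0],[0,0,0],[0,0,0],[0,0,0]]}'
python3 -c "
from h import *
c=np.array([.5893,-.1848]);o=get_obs();d=o['position'][:2]-c;print(np.hypot(*d),np.degrees(np.arctan2(-d[1],d[0]))-1.8,o['contact_force'],o['grip_width'],o['q'].round(2))
cv2.imwrite('pics/top6.png',camera('top')[:,:,::-1])"
```

```text
clock: 10.87
position: [0.5348, -0.18, 0.2095]
orientation: [0.003, 0.719, 0.695, 0.0]
contact_force: [4.5, -4.9, 3.8]
grip_width: 0.0234
grip_force: 59.0
clock: 11.53
position: [0.5941, -0.1289, 0.2095]
orientation: [-0.002, 0.718, 0.696, -0.0]
contact_force: [-4.5, 1.4, 11.6]
grip_width: 0.0236
grip_force: 60.0
0.056078957451516864 -86.83927589456088 [-4.53043903  1.3503693  11.64842363] 0.02363462002562997 [-0.22  0.55  0.62  1.5  -0.33  1.2   0.42]
```

```bash
python3 -m crank '{"linear":[[-0.005,0.026,0],[-0.015,0.052,0],[-0.03,0.074,0],[-0.049,0.093,0],[-0.071,0.109,0],[-0.096,0.119,0],[-0.122,0.125,0],[-0.149,0.125,0]],"delta_rot":[[0,0,0],[0,0,0],[0,0,0],[0,0,0],[0,0,0],[0,0,0],[0,0,0],[0,0,0]]}'
python3 -m crank '{"linear":[[-0.026,-0.005,0],[-0.052,-0.015,0],[-0.074,-0.03,0],[-0.093,-0.049,0],[-0.109,-0.071,0],[-0.119,-0.096,0],[-0.125,-0.122,0],[-0.125,-0.149,0]],"delta_rot":[[0,0,0],[0,0,0],[0,0,0],[0,0,0],[0,0,0],[0,0,0],[0,0,0],[0,0,0]]}'
python3 -m crank '{"linear":[[0.005,-0.026,0],[0.015,-0.052,0],[0.03,-0.074,0],[0.049,-0.093,0],[0.071,-0.109,0],[0.096,-0.119,0],[0.122,-0.125,0],[0.149,-0.125,0]],"delta_rot":[[0,0,0],[0,0,0],[0,0,0],[0,0,0],[0,0,0],[0,0,0],[0,0,0],[0,0,0]]}'
python3 - <<'E'
from h import *
c=np.array([.5893,-.1848]);o=get_obs();d=o['position'][:2]-c;print(np.hypot(*d),np.degrees(np.arctan2(-d[1],d[0]))-1.8,o['contact_force'],o['grip_width'])
a=camera("wrist");cv2.imwrite("pics/w7.png",a[:,:,::-1]);t=camera('top');cv2.imwrite("pics/top7.png",t[:,:,::-1])
b=cv2.resize(t[160:230,215:355],None,fx=4,fy=4,interpolation=2)
O=np.zeros((600,800,3),np.uint8);O[:280,:560]=b;O[290:600,:512]=a[:310]
cv2.imwrite("pics/c7.png",O[:,:,::-1])
E
```

```text
clock: 12.25
position: [0.6449, -0.1878, 0.2096]
orientation: [-0.001, 0.717, 0.697, 0.003]
contact_force: [1.1, 4.2, 8.2]
grip_width: 0.0234
grip_force: 59.8
clock: 12.92
position: [0.5837, -0.2385, 0.2095]
orientation: [0.002, 0.718, 0.696, 0.002]
contact_force: [4.5, 1.7, 5.3]
grip_width: 0.0234
grip_force: 59.4
clock: 13.58
position: [0.5348, -0.1796, 0.2095]
orientation: [0.003, 0.719, 0.695, 0.0]
contact_force: [3.9, -4.7, 3.7]
grip_width: 0.0234
grip_force: 59.3
0.0547052318152467 -176.374821138115 [ 3.88469354 -4.67515346  3.68767534] 0.02338704607025532
```

View pics/c7.png

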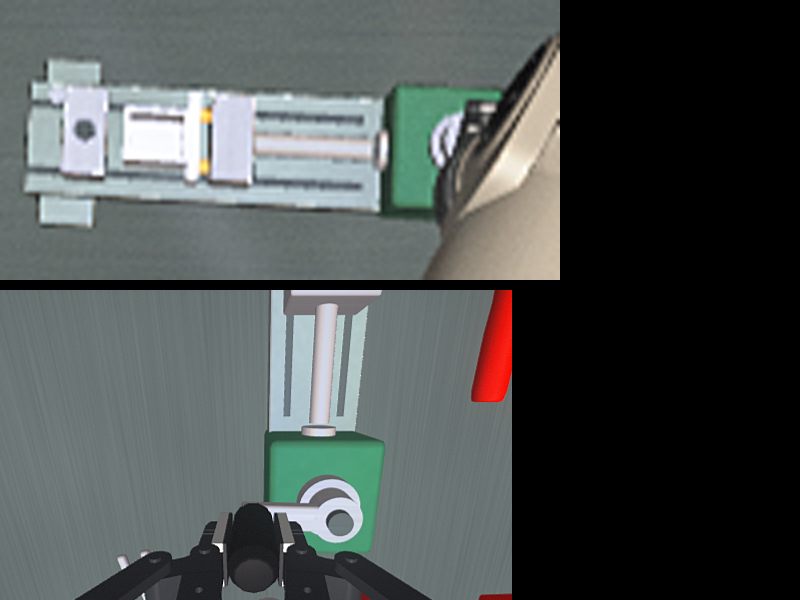

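The crop shows the jaw carrying the housing squarely, with about 15 crop px (roughly 10 mm) left between its front (122) and the stop (107). From here I go slower, by feel.

Run:
```python
import numpy as np
def T(s,st,n):
    p=np.radians(s+st*np.arange(1,n+1));a=np.radians(s)
    print(s,[[round(float(-.1375*(np.sin(t)-np.sin(a))),4),round(float(.1375*(np.cos(t)-np.cos(a))),4),0] for t in p])
T(545,9,8)
for s in range(617,690,8):T(s,4,2)
```

```text
545 [[0.0213, 0.0036, 0], [0.0417, 0.0104, 0], [0.0609, 0.0204, 0], [0.0782, 0.0332, 0], [0.0933, 0.0486, 0], [0.1059, 0.0662, 0], [0.1155, 0.0855, 0], [0.122, 0.106, 0]]
617 [[0.0018, 0.0094, 0], [0.003, 0.0189, 0]]
625 [[0.0005, 0.0096, 0], [0.0003, 0.0192, 0]]
633 [[-0.0008, 0.0096, 0], [-0.0023, 0.019, 0]]
641 [[-0.0022, 0.0094, 0], [-0.005, 0.0185, 0]]
649 [[-0.0034, 0.009, 0], [-0.0075, 0.0177, 0]]
657 [[-0.0047, 0.0084, 0], [-0.0099, 0.0164, 0]]
665 [[-0.0058, 0.0077, 0], [-0.0121, 0.0149, 0]]
673 [[-0.0068, 0.0068, 0], [-0.014, 0.0131, 0]]
681 [[-0.0077, 0.0058, 0], [-0.0157, 0.011, 0]]
689 [[-0.0084, 0.0047, 0], [-0.0171, 0.0087, 0]]
```

```bash
python3 -m crank '{"linear":[[0.021,0.004,0],[0.042,0.01,0],[0.061,0.02,0],[0.078,0.033,0],[0.093,0.049,0],[0.106,0.066,0],[0.115,0.085,0],[0.122,0.106,0]],"delta_rot":[[0,0,0],[0,0,0],[0,0,0],[0,0,0],[0,0,0],[0,0,0],[0,0,0],[0,0,0]]}' | grep -E "pos|contact"
python3 -m crank '{"linear":[[0.002,0.009,0],[0.003,0.019,0]],"delta_rot":[[0,0,0],[0,0,0]]}'| grep -E "pos|contact"
python3 -m crank '{"linear":[[0,0.0095,0],[0,0.019,0]],"delta_rot":[[0,0,0],[0,0,0]]}'| grep -E "pos|contact"
python3 -m crank '{"linear":[[-0.001,0.0095,0],[-0.002,0.019,0]],"delta_rot":[[0,0,0],[0,0,0]]}'| grep -E "pos|contact"
python3 - <<'E'
from h import *
c=np.array([.5893,-.1848]);o=get_obs();d=o['position'][:2]-c;print(np.hypot(*d),np.degrees(np.arctan2(-d[1],d[0]))-1.8+720,o['contact_force'],o['grip_width'])
cv2.imwrite("pics/top8.png",camera('top')[:,:,::-1])
# profile along the bed mid-line, v=195
for n in("top0","top7","top8"):
    print(n,cv2.imread(f"pics/{n}.png")[188:199,232:282].mean((0,2)).astype(int).tolist())
E
```

```text
position: [0.5764, -0.1305, 0.2095]
contact_force: [-4.9, 0.3, 11.8]
position: [0.5845, -0.1291, 0.2094]
contact_force: [-4.1, 1.3, 12.3]
position: [0.592, -0.1289, 0.2095]
contact_force: [-3.4, 2.5, 12.3]
position: [0.5997, -0.1297, 0.2095]
contact_force: [-4.5, 2.3, 11.3]
0.056106942790341 638.8593446713902 [-4.45588038  2.33926037 11.28503024] 0.023236947290869364
top0 [232, 218, 179, 170, 166, 174, 200, 228, 231, 165, 188, 188, 188, 187, 188, 184, 186, 187, 188, 185, 186, 186, 187, 186, 184, 188, 187, 188, 189, 189, 189, 191, 191, 191, 187, 189, 191, 190, 187, 187, 189, 190, 189, 185, 187, 187, 187, 187, 181, 183]
top7 [228, 214, 175, 167, 163, 170, 196, 224, 227, 161, 184, 184, 180, 180, 254, 242, 230, 230, 230, 230, 230, 234, 231, 230, 230, 234, 231, 232, 209, 253, 253, 253, 254, 198, 202, 82, 231, 223, 221, 221, 216, 217, 219, 219, 218, 225, 180, 180, 176, 176]
top8 [227, 213, 173, 165, 161, 169, 196, 222, 221, 165, 254, 237, 229, 229, 230, 229, 229, 230, 229, 229, 228, 232, 229, 229, 215, 253, 251, 253, 251, 190, 196, 92, 229, 219, 218, 218, 214, 216, 217, 218, 217, 224, 181, 179, 180, 180, 181, 180, 174, 175]
```

The rim has just reached the stop and the springs aren't compressed yet. I continue in small steps, reading force.

```bash
python3 -m crank '{"linear":[[-0.002,0.0095,0],[-0.005,0.0185,0]],"delta_rot":[[0,0,0],[0,0,0]]}'| grep -E "pos|contact"
python3 -m crank '{"linear":[[-0.0035,0.009,0],[-0.0075,0.0175,0]],"delta_rot":[[0,0,0],[0,0,0]]}'| grep -E "pos|contact"
python3 - <<'E'
from h import *
c=np.array([.5893,-.1848]);o=get_obs();d=o['position'][:2]-c;a=np.arctan2(-d[1],d[0]);print(np.hypot(*d),np.degrees(a)-1.8+720,-o['contact_force'][:2]@np.array([-np.sin(a),-np.cos(a)]))
b=camera('top');cv2.imwrite("pics/top9.png",b[:,:,::-1])
print(b[188:199,232:282].mean((0,2)).astype(int).tolist())
E
```

```text
position: [0.6071, -0.1315, 0.2095]
contact_force: [-3.9, 3.3, 11.1]
position: [0.6141, -0.1344, 0.2095]
contact_force: [-3.8, 3.4, 12.3]
0.05618715514932757 654.3919806513882 4.879066071659632
[226, 213, 173, 165, 161, 169, 195, 220, 214, 238, 248, 235, 229, 229, 230, 229, 229, 229, 229, 229, 228, 233, 228, 228, 231, 252, 252, 254, 228, 189, 134, 197, 220, 217, 219, 215, 214, 217, 217, 217, 218, 215, 185, 177, 180, 179, 181, 180, 174, 176]
```

```bash
cat > f.py <<'E'
from h import *
c=np.array([.5893,-.1848]);o=get_obs();d=o['position'][:2]-c;a=np.arctan2(-d[1],d[0]);print(np.hypot(*d).round(4),(np.degrees(a)-1.8+720).round(1),"Ft",(-o['contact_force'][:2]@np.array([-np.sin(a),-np.cos(a)])).round(2))
E
python3 -m crank '{"linear":[[-0.0047,0.0084,0],[-0.01,0.0164,0]],"delta_rot":[[0,0,0],[0,0,0]]}'>/dev/null; python3 f.py
python3 -m crank '{"linear":[[-0.0058,0.0077,0],[-0.012,0.015,0]],"delta_rot":[[0,0,0],[0,0,0]]}'>/dev/null; python3 f.py
python3 - <<'E'
from h import *
b=camera('top');cv2.imwrite("pics/top10.png",b[:,:,::-1])
print(b[188:199,232:282].mean((0,2)).astype(int).tolist())
E
```

```text
0.0562 661.7 Ft 5.5
0.0563 669.1 Ft 6.79
[227, 212, 173, 164, 161, 169, 195, 219, 213, 238, 248, 234, 229, 229, 229, 229, 229, 229, 229, 228, 228, 232, 228, 227, 231, 252, 252, 254, 229, 179, 115, 226, 218, 218, 215, 214, 216, 217, 216, 216, 231, 161, 186, 179, 179, 179, 182, 179, 173, 174]
```

The housing has stopped (its rim pixels are unchanged) while the jaw still moves, and the tangential force is up about 1.9 N, which is roughly 15 N of clamp. One more 8° step.

```bash
python3 -m crank '{"linear":[[-0.0068,0.0068,0],[-0.014,0.013,0]],"delta_rot":[[0,0,0],[0,0,0]]}'>/dev/null; python3 f.py
python3 - <<'E'
from h import *
b=camera('top');cv2.imwrite("pics/top11.png",b[:,:,::-1])
print(b[188:199,232:282].mean((0,2)).astype(int).tolist())
E
```

```text
0.0563 676.2 Ft 7.48
[227, 212, 173, 164, 160, 168, 194, 220, 213, 238, 249, 233, 229, 229, 229, 229, 229, 229, 229, 228, 228, 233, 228, 228, 230, 252, 252, 254, 230, 138, 189, 219, 217, 217, 214, 214, 215, 217, 216, 216, 221, 180, 185, 178, 179, 179, 181, 179, 174, 174]
```

```bash
python3 -m crank '{"linear":[[0,0,0],[0,0,0],[0,0,0],[0,0,0]],"delta_rot":[[0,0,0],[0,0,0],[0,0,0],[0,0,0]]}'; python3 f.py
python3 -m crank '{"linear":[[0,0,0],[0,0,0],[0,0,0],[0,0,0],[0,0,0]],"delta_rot":[[0,0,0],[0,0,0],[0,0,0],[0,0,0],[0,0,0]]}' -0.4
python3 -m crank '{"linear":[[0,0,-0.03],[0,0,-0.08],[0,0,-0.14],[0,0,-0.2],[0,0,-0.26],[0,0,-0.3],[0,0,-0.3],[0,0,-0.3]],"delta_rot":[[0,0,0],[0,0,0],[0,0,0],[0,0,0],[0,0,0],[0,0,0],[0,0,0],[0,0,0]]}' -0.4
python3 - <<'E'
from h import *
b=camera('top');cv2.imwrite("pics/top12.png",b[:,:,::-1])
print(b[188:199,232:282].mean((0,2)).astype(int).tolist())
s=camera("scene");cv2.imwrite("pics/s12.png",s[:,:,::-1])
O=np.zeros((600,800,3),np.uint8);O[:280,:560]=cv2.resize(b[160:230,215:355],None,fx=4,fy=4,interpolation=2);O[290:590,:540]=cv2.resize(s[145:245,150:330],None,fx=3,fy=3,interpolation=2)
cv2.imwrite("pics/c12.png",O[:,:,::-1])
E
```

```text
clock: 16.22
position: [0.6315, -0.1477, 0.2095]
orientation: [-0.003, 0.717, 0.697, 0.002]
contact_force: [-3.1, 5.0, 11.2]
grip_width: 0.0235
grip_force: 60.2
0.0562 676.9 Ft 5.79
clock: 16.63
position: [0.6314, -0.1514, 0.2071]
orientation: [-0.001, 0.719, 0.696, -0.001]
contact_force: [0.6, -0.7, 0.2]
grip_width: 0.0595
grip_force: 0.0
clock: 17.3
position: [0.6323, -0.1517, 0.3295]
orientation: [0.001, 0.718, 0.696, 0.001]
contact_force: [0.1, -0.1, -0.0]
grip_width: 0.0597
grip_force: 0.0
[223, 209, 169, 160, 158, 165, 191, 217, 210, 236, 246, 233, 228, 228, 228, 228, 228, 228, 227, 227, 226, 231, 226, 226, 227, 251, 251, 254, 226, 167, 137, 221, 214, 215, 212, 210, 212, 214, 213, 212, 226, 157, 181, 175, 176, 175, 177, 175, 169, 171]
```

View pics/c12.png

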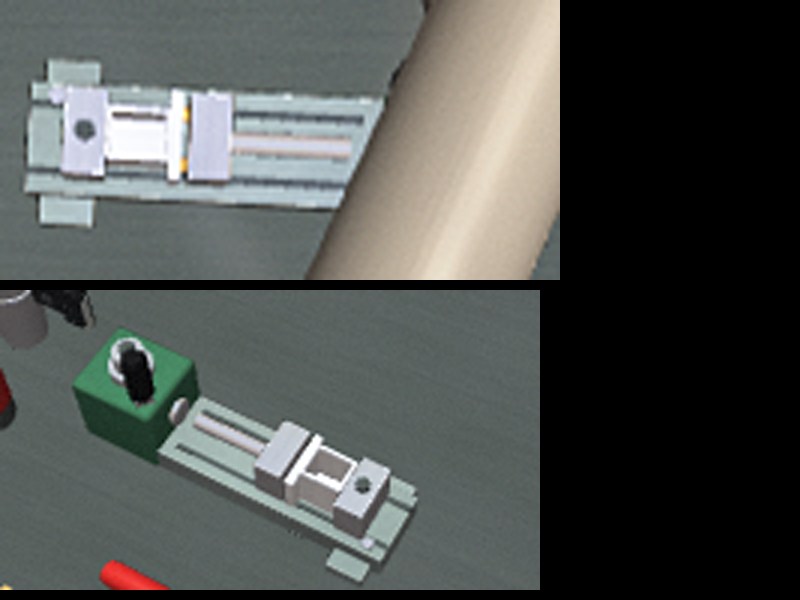

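The housing is upright and square, clamped between pad and stop, and the hand is clear. The estimated clamp force is 15 to 20 N, within the allowed range, so I'm handing in.

```bash
python3 -c "
from cell import *
print(job_done())"
```

```text
the job is handed in; nothing more can be done
None
```

The housing is clamped upright and square against the back stop, wound there in one continuous hold and released at 17.3 s; the clamp force is an estimated 15–20 N (not measured directly), inside the 8–60 N limit but just under the 20–30 N aim because the crank eased back a few degrees on release.

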